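# Knock a cast replica out of its mould

### The arm

A 6-joint arm with a two-finger parallel gripper is mounted at the origin on a cart in front of the work surface, level with it; the furniture and walls round the work are solid. World frame = base frame: x ahead of the robot, y to its left, z up, the work surface at z = 0. Lengths are in m, angles in rad, forces in N, time in s.
With the tool pointing down it reaches from about 0.425 to 0.95 m from the base axis. Payload 14.7 kg.
Tool frame: the origin (TCP) lies midway between the tips of the shut fingers; the grasp point (between the pads) lies 19 mm behind it (robot.grip_point_offset is the distance from the TCP to the grasp point, in m); z points along the fingers, y is the direction in which the jaws open and shut (so a half turn about z gives the same grasp; the last joint's range is limited). The gripper opens to 85 mm and grips with 20 to 120 N. Pads are 22 mm wide; open, the fingers measure 114 mm over their backs; the gripper's body (76 mm by 85 mm) begins 54 mm behind the grasp point. The pads swing forward as they close: fully open they stand 13 mm farther back than shut.
Start: joints at [-0.047, 0.48, 1.596, -0, 1.065, -0.047], TCP at [0.65, 0, 0.231] pointing down, gripper open.
Joint ranges: [-2.75, 2.75], [-0.82, 2.05], [0.23, 2.67], [-1.56, 4.7], [0.09, 2.69], [-2.92, 2.92]. Speed limits (rad/s): [1.89, 1.89, 2.39, 3.01, 3.01, 3.01].

### API

Orientations are given as [roll, pitch, yaw] about the fixed x, y, z axes, in that order (R = Rz(yaw) Ry(pitch) Rx(roll)).
In Python, from cell import robot gives the robot as it stands. The module is installed in compiled form; this text tells all that it offers.
- The arm moves only by the tool carry_out, never from a script. Its argument "series" is one flat list of numbers, 7 for each row, row after row: the shift along the tool's x, y, z in mm, then the turn, a rotation vector about the tool's x, y, z in degrees, then the closure, from -1 (fully open) to 1 (shut). In form: [tx, ty, tz, rx, ry, rz, hand, tx, ty, tz, rx, ry, rz, hand, ...]. A call has 1 to 5 rows; each row shifts and turns the pose as measured when the row begins, along the tool's axes as they then stand; what a row does not reach is not made up. A row lasts 1/10 s, in which the tool goes at most 50 mm and 8.59 degrees, less where a joint would pass 70% of its speed; a pose out of reach is approached as far as the arm can. A call with a gripper value outside its range is refused whole. The fingers move at their own pace and stop on an object; "grip_force" is the grip in N (left out, the last holds). Time passes only in rows, so rows that do not move let the fingers close. It gives the time, the measured TCP pose, the force and the opening at its end, in the units of the state.
- robot.get_obs(): the state, without advancing time (a new reading comes with each control period).
- robot.read_camera(name): name is "scene" or "side" or "wrist"; returns the picture (420x560x3 uint8, blue, green, red); there is no depth.
- robot.calibration(name): a dict with "fx", "fy", "cx", "cy" (pixels), "R" (3x3) and "t" (3): a world point X has camera coordinates R X + t; the wrist camera has in their place "tool_from_camera" (4x4, takes a point from camera to tool coordinates, whose origin is the TCP and whose axes are the flange's). Camera axes: x right, y down, z forward; pixel columns grow to the right and rows downward; lengths in m; the calibration is good to about 2 mm. A picture is of the moment at which its call begins: read the wrist's pose just before it. calibration takes no time and is no camera call.
- robot.hand_in(): hands the job in, once; it reports no verdict.
The state is a dict: "clock": time; "joints": joint angles; "qvel": joint speeds; "effort": joint torques, N m; "tool_pos": TCP position; "tool_rot": TCP orientation; "contact_force": force on the tool from outside, world axes, zero at the start; "ft_torque": the same for the moment, N m; "gripper_width": finger opening in m.
Only numpy, scipy, OpenCV 4.12 (cv2) and the standard library are available. Lean on these libraries where they do the work, as an engineer would, in place of code of your own. Each camera call takes 0.05 s, during which the arm holds its last target.

### The job

Two small casting moulds stand on the desk. Eject the terracotta-coloured replica: pull the black knob in front of its mould all the way up, so that the knockout rod pushes the replica up out of its cavity, then take the replica and set it down (do not drop it) in the grey finds tray, flat and patterned face up. The white replica in the other mould is still curing: leave it alone.

Things in the scene. Friction and masses are not known exactly. Their poses are not given: they have to be found in the camera images.
- replica: Terracotta-coloured disc, 44 mm across, 22 mm high, about 60 g, dotted rings on top. Origin: centre of underside, z up. Starts in a 46 mm wide, 24 mm deep cavity of a fixed 104 x 104 mm mould, 2 mm below its top face, which is 96 mm above the desk. With the rod fully up it stands about 19 mm proud, its lowest 2 mm still in the cavity's mouth, free to be lifted straight up.
- knockout_knob (a point): Black knob of this replica's mould: upright cylinder 23 mm across; origin mid-grip (grip 14 mm below to 13 mm above; above that a 31 mm rim, 6 mm high), 92 mm above the desk at the start. 90 mm from the cavity's axis, in front of and square to the mould's face, 26 mm clear of it. Knob and 14 mm rod are one piece: slides 22 mm straight up to a stop, needs about 7 N, stays where left.
- finds_tray: Grey open finds tray, empty, loose, on the desk to the left: 144 mm (its x) by 204 mm (its y), walls 30 mm high, floor and walls 2 mm thick, 0.4 kg. Origin: centre of its underside.
- curing_replica: White replica of the same shape, still curing in the other, identical mould with its own identical knob; origin at the centre of its underside. It must stay down in its cavity. Which mould stands left or right varies.

How it is judged:
On the way:
1. the knockout rod is up and has pushed the terracotta-coloured replica out of its cavity (distance of knockout_knob from where it was at the start of the episode above 0.016 m and height (world z) of replica above 0.086 m and horizontal distance between replica and knockout_knob between 0.08 and 0.1 m), for 0.2 s.
At the end, for the whole second after the job is handed in: The terracotta-coloured replica lies released and at rest on the floor of the finds tray (centre within 50 mm of the tray's along x, 80 mm along y), patterned face up within 10 degrees; the tray is level; the white replica is within 10 mm of where it was, in its mould (x of replica in the frame of finds_tray between -0.05 and 0.05 m and y of replica in the frame of finds_tray between -0.08 and 0.08 m and z of replica in the frame of finds_tray between -0.002 and 0.012 m and angle between replica's own z axis and vertical below 0.17 rad and linear speed of replica below 0.02 m/s and angle between finds_tray's own z axis and vertical below 0.1 rad and distance of curing_replica from where it was at the start of the episode below 0.01 m); the robot touches nothing.
It fails at once if the white, curing replica is moved by more than 10 mm (distance of curing_replica from where it was at the start of the episode above 0.01 m).
It fails at once if the replica is dropped (falls freely from more than about 3 cm) (contact force between replica and the fingers below 0.05 N and linear speed of replica above 0.8 m/s).
It also fails if it takes over 53 s, if anything falls off the work surface, if the arm or the gripper's body presses on something with over 40 N, if the wrist force passes 120 N, or if a joint passes its speed limit or range.

## Working session

There is one attempt and no reset: what is moved stays moved. The work goes in short steps, Python scripts to look and compute and a tool call to move; the robot and the scene stay as the last step left them, time stands still between calls to the robot, and variables do not carry over. Pictures are saved under pics/ and viewed, and the job is handed in when it is done.

Besides the shell and the picture viewer there is one more tool, called after "Request:" by a JSON object that holds its "api" and its "payload". carry_out: Moves the arm, as the interface text tells. Its arguments: {"type":"object","properties":{"series":{"type":"array"},"grip_force":{"type":"number"}},"required":["series"]}

```bash
mkdir -p pics; ls
python3 - <<'E'
from cell import robot
import cv2
o=robot.get_obs();print(o)
for n in("scene","side","wrist"):
    cv2.imwrite(f"pics/a_{n}.png",robot.read_camera(n)); print(n,robot.calibration(n))
E
```

```text
pics
{'clock': 0.0, 'joints': array([-4.66187700e-02,  4.80822467e-01,  1.59686234e+00, -1.60875156e-05,
        1.06508482e+00, -4.66290327e-02]), 'qvel': array([ 0.00092942,  0.00101285, -0.00169248, -0.00088209,  0.00242262,
       -0.00179183]), 'effort': array([ 2.41355090e-03, -9.50650907e+01, -4.30184269e+01, -5.27583288e-04,
        1.24796593e-02,  1.26860105e-04]), 'tool_pos': array([6.49599428e-01, 2.22346199e-05, 2.30682763e-01]), 'tool_rot': array([-3.14041631e+00, -4.08117042e-05,  1.57081437e+00]), 'contact_force': array([ 0.54267336, -0.38957994, -0.19123205]), 'ft_torque': array([ 0.01086917, -0.02782279, -0.01502993]), 'gripper_width': 0.08507194100363424}
scene {'fx': 469.1080065016125, 'fy': 469.1080065016125, 'cx': 273.6720762908859, 'cy': 208.4718994277285, 'R': array([[ 0.73894439, -0.67364659, -0.01270632],
       [-0.37952916, -0.40058749, -0.8339588 ],
       [ 0.55670351,  0.6210716 , -0.55168041]]), 't': array([-0.38022455,  0.26934212,  1.04989142])}
side {'fx': 506.81749502187216, 'fy': 506.81749502187216, 'cx': 280.50315736922624, 'cy': 208.43195899374754, 'R': array([[ 0.93255313, -0.36038291, -0.02165204],
       [-0.22368794, -0.52967484, -0.81817374],
       [ 0.28338729,  0.76783378, -0.57456324]]), 't': array([-0.46993971,  0.19423722,  1.00055115])}
wrist {'fx': 292.59857142987846, 'fy': 292.59857142987846, 'cx': 277.5565224832907, 'cy': 209.56488783453105, 'tool_from_camera': array([[-8.18302760e-04, -9.45405149e-01, -3.25896355e-01,
         8.41451651e-02],
       [ 9.99999296e-01, -4.93653844e-04, -1.07886846e-03,
        -4.84738382e-04],
       [ 8.59087806e-04, -3.25897009e-01,  9.45404888e-01,
        -1.43096681e-01],
       [ 0.00000000e+00,  0.00000000e+00,  0.00000000e+00,
         1.00000000e+00]])}
```

View pics/a_scene.png

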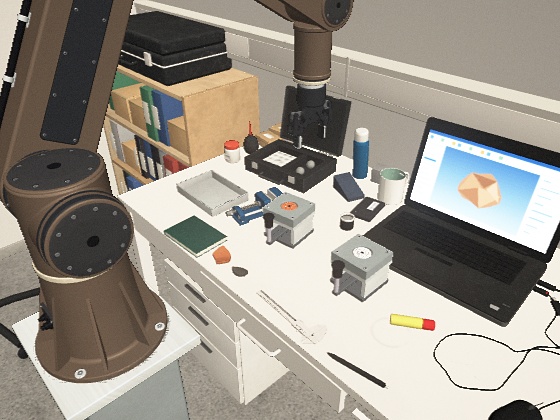

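View pics/a_side.png

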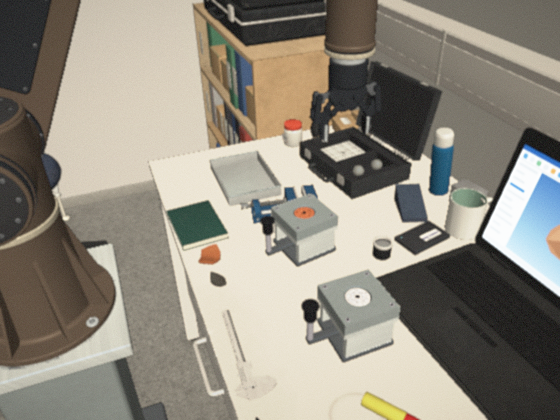

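View pics/a_wrist.png

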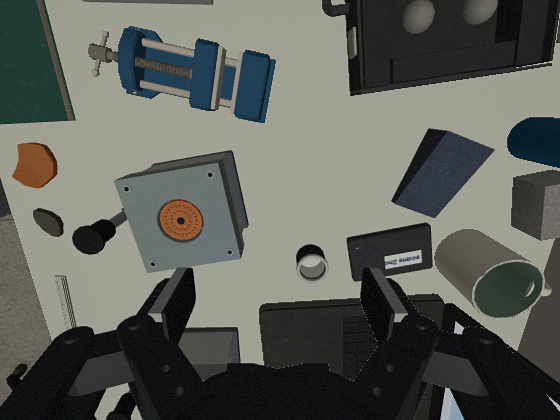

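The scene view shows the terracotta replica at about (292,206) with its knob at (269,228). The white one is at (361,254) and the tray at (212,192). In the side view they are at (304,213), (268,226), (357,297) and (245,177). In the wrist view the terracotta is at (181,220) and its knob top at (91,239).

```bash
cat > h.py <<'E'
import numpy as np, cv2
from scipy.spatial.transform import Rotation as Ro
from cell import robot
def cam(n,o=None):
    c=robot.calibration(n)
    if n=="wrist":
        T=np.eye(4);T[:3,:3]=Ro.from_euler('xyz',o["tool_rot"]).as_matrix();T[:3,3]=o["tool_pos"]
        M=T@c["tool_from_camera"];return c,M[:3,:3],M[:3,3]
    R=c["R"].T;return c,R,-R@c["t"]
def ray(C,p):
    c,R,t=C;d=R@np.array([(p[0]-c["cx"])/c["fx"],(p[1]-c["cy"])/c["fy"],1]);return t,d/np.linalg.norm(d)
def plane(C,p,z):
    t,d=ray(C,p);return t+d*(z-t[2])/d[2]
def tri(L):
    A=np.zeros((3,3));b=np.zeros(3)
    for t,d in L:
        P=np.eye(3)-np.outer(d,d);A+=P;b+=P@t
    x=np.linalg.solve(A,b);return x,[round(1e3*np.linalg.norm((np.eye(3)-np.outer(d,d))@(x-t)),1) for t,d in L]
def blob(img,f,roi):
    x0,y0,x1,y1=roi;m=np.zeros(img.shape[:2],np.uint8);m[y0:y1,x0:x1]=f(img[y0:y1,x0:x1]).astype(np.uint8)*255
    cs,_=cv2.findContours(m,cv2.RETR_EXTERNAL,cv2.CHAIN_APPROX_NONE);c=max(cs,key=cv2.contourArea)
    return cv2.fitEllipse(cv2.convexHull(c)),c
def orange(i):
    h=cv2.cvtColor(i,cv2.COLOR_BGR2HSV);return (h[...,0]<20)&(h[...,1]>110)&(h[...,2]>80)
def black(i,v=60): return i.max(2)<v
E
python3 - <<'E'
from h import *
rois=dict(scene=(275,190,312,220),side=(285,200,322,226),wrist=(150,190,212,250))
kro=dict(scene=(258,212,277,246),side=(255,212,278,260),wrist=(65,215,120,262))
o={'tool_pos':np.array([6.49599428e-01,2.22346199e-05,2.30682763e-01]),'tool_rot':np.array([-3.14041631,-4.08e-05,1.57081437])}
L=[];vis=[]
for n in rois:
    im=cv2.imread(f"pics/a_{n}.png");C=cam(n,o)
    e,_=blob(im,orange,rois[n]);L.append(ray(C,e[0]));print(n,e,plane(C,e[0],.094).round(4))
    k,c=blob(im,black,kro[n]);print(' knob',k,plane(C,k[0],.111).round(4), 'top px',c[c[:,0,1].argmin()][0])
    a=im.copy();cv2.ellipse(a,e,(255,0,0),1);cv2.drawContours(a,[c],-1,(0,255,0),1)
    x,y=map(int,e[0]);vis.append(cv2.resize(a[max(0,y-60):y+60,max(0,x-115):x+45][:,:150],None,fx=3,fy=3,interpolation=0)[:, :450])
print(tri(L))
a=cv2.imread("pics/a_scene.png")[160:220,165:255];b=cv2.imread("pics/a_side.png")[140:220,200:290]
cv2.imwrite("pics/k.png",cv2.resize(np.hstack([v[:,:330] if v.shape[1]>330 else v for v in vis]),(800,300)))
cv2.imwrite("pics/t.png",cv2.resize(np.hstack([cv2.resize(a,(90,80))*0+0,b]) if 0 else np.hstack([cv2.copyMakeBorder(a,0,20,0,0,0),b]),None,fx=4,fy=4,interpolation=cv2.INTER_CUBIC))
E
```

```text
scene ((288.6031494140625, 205.78396606445312), (8.111084938049316, 15.281643867492676), 89.26476287841797) [ 0.5489 -0.025   0.094 ]
 knob ((265.56329345703125, 217.6841278076172), (3.1124215126037598, 11.048918724060059), 174.7301483154297) [ 0.4487 -0.0432  0.111 ] top px [266 213]
side ((303.810546875, 212.3317413330078), (10.887128829956055, 19.98078727722168), 88.4209213256836) [ 0.5493 -0.0262  0.094 ]
 knob ((267.0399475097656, 224.09848022460938), (13.903359413146973, 18.1306095123291), 5.873197555541992) [ 0.4555 -0.0568  0.111 ] top px [266 216]
wrist ((180.63377380371094, 219.64981079101562), (38.034996032714844, 43.50826644897461), 117.83588409423828) [ 0.5493 -0.0232  0.094 ]
 knob ((95.22097778320312, 234.1487579345703), (32.321388244628906, 51.08641815185547), 57.32466506958008) [ 0.47   -0.0319  0.111 ] top px [119 217]
(array([ 0.54964629, -0.02399809,  0.09290862]), [np.float64(0.3), np.float64(0.7), np.float64(0.8)])
```

View pics/k.png

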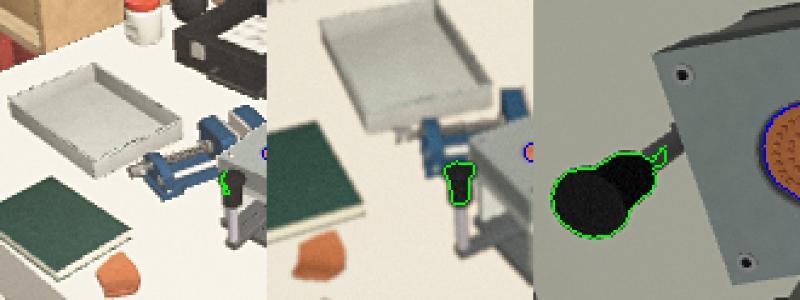

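View pics/t.png

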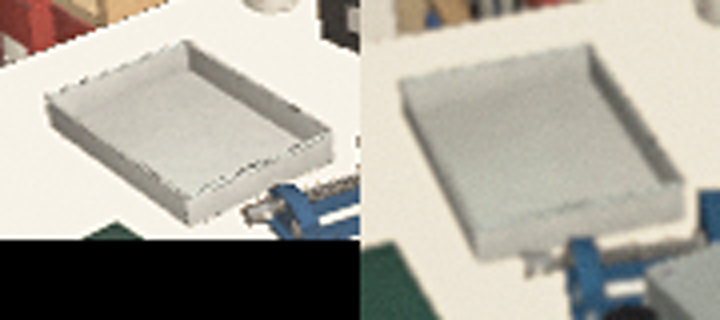

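The green outline covers the whole knob, including its side in the wrist view. I'll use the top disc only, at about (91,239) there, with the mould screws for yaw. The tray rim corners can be read off the enlarged crops.

Run:
```python
from h import *
o={'tool_pos':np.array([6.49599428e-01,2.22346199e-05,2.30682763e-01]),'tool_rot':np.array([-3.14041631,-4.08e-05,1.57081437])}
S,D,W=cam("scene"),cam("side"),cam("wrist",o)
s=[(177,184.2),(211.2,170.5),(247.5,192.5),(212.5,208.7)]
d=[(210,160.5),(257,151.2),(280.5,186.2),(229.5,198)]
X=[]
for a,b in zip(s,d):
    x=tri([ray(S,a),ray(D,b)]);X.append(x[0]);print('tray',plane(S,a,.03).round(3),plane(D,b,.03).round(3),x[0].round(3),x[1])
print(np.mean(X,0))
Pp=np.array([(plane(S,a,.03)+plane(D,b,.03))/2 for a,b in zip(s,d)]);print('ctr',Pp.mean(0),np.linalg.norm(np.roll(Pp,-1,0)-Pp,axis=1))
for i in range(4):
    v=Pp[(i+1)%4]-Pp[i];print(np.degrees(np.arctan2(v[1],v[0])))
im=cv2.imread("pics/a_wrist.png");C=W
a=im[130:290,60:260]
cv2.imwrite("pics/w2.png",cv2.resize(np.clip(a.astype(float)*1.8,0,255).astype(np.uint8),None,fx=3.7,fy=3.7,interpolation=cv2.INTER_CUBIC))
print('knob',plane(W,(91,239),.111))
sc=[(126,189),(210,174),(233,252),(153,264)]
for i in range(4):
    v=plane(W,sc[(i+1)%4],.096)-plane(W,sc[i],.096);print(np.degrees(np.arctan2(v[1],v[0])),np.linalg.norm(v))
```

```text
tray [0.443 0.386 0.03 ] [0.444 0.384 0.03 ] [0.445 0.389 0.028] [np.float64(0.6), np.float64(0.6)]
tray [0.578 0.384 0.03 ] [0.581 0.382 0.03 ] [0.584 0.393 0.024] [np.float64(0.1), np.float64(0.1)]
tray [0.576 0.189 0.03 ] [0.576 0.184 0.03 ] [0.579 0.192 0.026] [np.float64(1.3), np.float64(1.3)]
tray [0.442 0.19  0.03 ] [0.441 0.183 0.03 ] [0.443 0.191 0.027] [np.float64(1.9), np.float64(1.9)]
[0.51248278 0.29114698 0.0262016 ]
ctr [0.50996907 0.28527616 0.03      ] [0.13603158 0.19692593 0.13490601 0.19864182]
-0.6834404021800077
-91.00425403181069
-179.9533566388842
89.32633651989117
knob [ 0.46480203 -0.03707649  0.111     ]
10.11354995964006 0.08494208597686434
-77.89314025676693 0.08564082786392173
-170.5857199534495 0.08785966010416865
100.15951110863733 0.08451677130862269
```

View pics/w2.png

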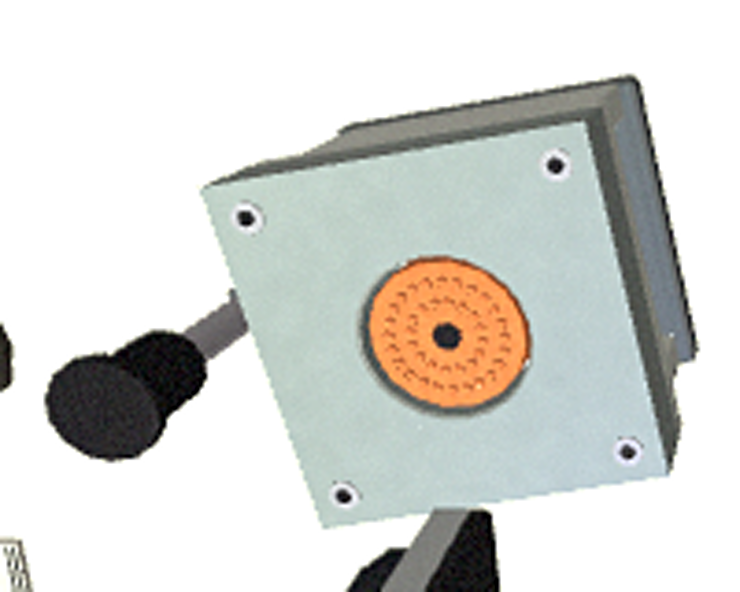

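Request:
{"api": "carry_out", "payload": {"series": [-8,-38,0,0,0,0,-1,-8,-38,0,0,0,0,-1,-8,-38,0,0,0,0,-1,-8,-38,0,0,0,0,-1,-8,-36,0,0,0,0,-1]}}

```text
clock: 0.65
tool_pos: [0.4584, -0.0401, 0.2285]
tool_rot: [-3.141, -0.0, 1.573]
contact_force: [-0.0, -0.7, 0.3]
gripper_width: 0.0851
```

Request:
{"api": "carry_out", "payload": {"series": [0,0,0,0,0,8.5,-1,0,0,0,0,0,8.5,-1,0,0,0,0,0,8.5,-1,0,0,0,0,0,8.5,-1,0,0,0,0,0,8.5,-1]}}

```text
clock: 1.15
tool_pos: [0.4517, -0.0407, 0.2284]
tool_rot: [-3.138, 0.003, 0.82]
contact_force: [-0.3, 0.4, 0.0]
gripper_width: 0.0857
```

Request:
{"api": "carry_out", "payload": {"series": [0,0,0,0,0,8.5,-1,0,0,0,0,0,8.5,-1,0,0,0,0,0,8.5,-1,0,0,0,0,0,8.5,-1,0,0,0,0,0,5,-1]}}

```text
clock: 1.65
tool_pos: [0.4509, -0.0407, 0.228]
tool_rot: [-3.14, 0.005, 0.127]
contact_force: [-0.5, -0.1, -0.3]
gripper_width: 0.085
```

```bash
cat > look.py <<'E'
from h import *
import sys
o=robot.get_obs();im=robot.read_camera("wrist");n=sys.argv[1]
cv2.imwrite(f"pics/{n}.png",im);np.savez(f"{n}.npz",tool_pos=o["tool_pos"],tool_rot=o["tool_rot"])
print(o["clock"],o["tool_pos"],np.degrees(o["tool_rot"]),o["joints"].round(3),o["contact_force"].round(1),o["gripper_width"])
E
python3 look.py b
```

```text
1.65 [ 0.45090683 -0.04067032  0.22803797] [-179.92171324    0.30643939    7.255495  ] [-0.157  0.211  2.029 -0.     0.907  1.288] [-0.5 -0.1 -0.3] 0.08499756222620937
```

View pics/b.png

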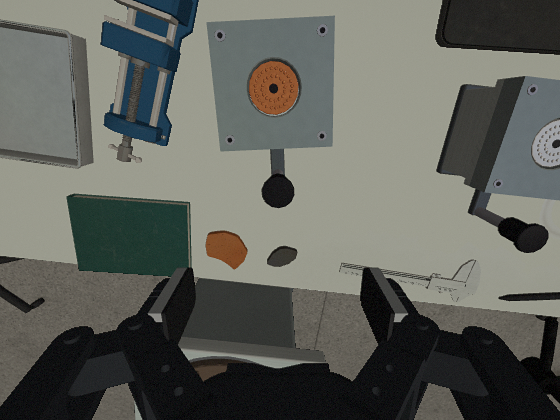

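The terracotta replica is at about (274,88) and its knob top at (278,191). The white mould is off to the right, with its knob at (528,236).

Run:
```python
from h import *
o=dict(np.load("b.npz"));W=cam("wrist",o)
o0={'tool_pos':np.array([6.49599428e-01,2.22346199e-05,2.30682763e-01]),'tool_rot':np.array([-3.14041631,-4.08e-05,1.57081437])};W0=cam("wrist",o0)
im=cv2.imread("pics/b.png")
e,_=blob(im,orange,(235,50,315,125));k,c=blob(im,lambda i:black(i,48),(250,165,305,215))
print(e,plane(W,e[0],.094),k,plane(W,k[0],.111))
print('rep',tri([ray(W,e[0]),ray(W0,(180.63,219.65))]))
print('knob',tri([ray(W,k[0]),ray(W0,(88.9,240.0))]),plane(W0,(88.9,240),.111))
sc=[(220,36),(322,30.5),(324,135.5),(230,139.5)]
P=[plane(W,s,.096) for s in sc];print(np.mean(P,0))
for i in range(4):
    v=P[(i+1)%4]-P[i];print(np.degrees(np.arctan2(v[1],v[0])),np.linalg.norm(v))
cv2.ellipse(im,k,(0,255,0),1);cv2.ellipse(im,e,(255,0,0),1)
cv2.imwrite("pics/b2.png",cv2.resize(im[10:220,180:360],None,fx=2.8,fy=2.8))
```

```text
((273.1746520996094, 87.29789733886719), (49.392303466796875, 53.17597198486328), 178.62522888183594) [ 0.54991688 -0.02387592  0.094     ] ((277.4811096191406, 190.33934020996094), (31.756288528442383, 33.99867248535156), 1.2217960357666016) [ 0.46253967 -0.03874185  0.111     ]
rep (array([ 0.54993173, -0.02390119,  0.09413136]), [np.float64(0.0), np.float64(0.0)])
knob (array([ 0.46262097, -0.03892523,  0.11062889]), [np.float64(0.2), np.float64(0.2)]) [ 0.46308692 -0.03890496  0.111     ]
[ 0.54916322 -0.02474886  0.096     ]
-80.10972129497716 0.08388201839080855
-168.6617969807219 0.0838965403018014
99.59319516489577 0.08616387042726281
9.77986303632637 0.08342314231735141
```

View pics/b2.png

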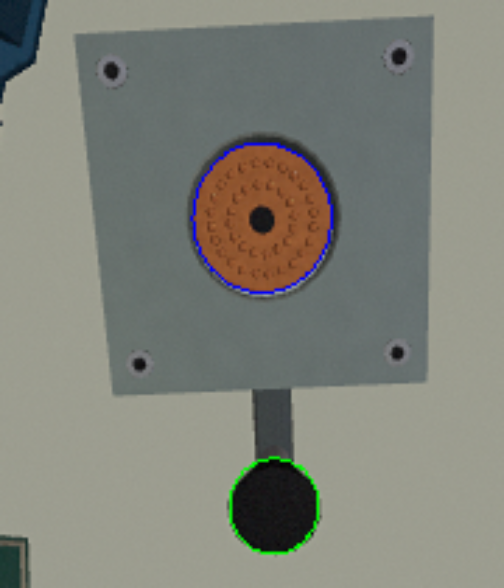

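Request:
{"api": "carry_out", "payload": {"series": [11,0,0,0,0,-2.7,-1,0,0,40,0,0,0,-1,0,0,40,0,0,0,-1,0,0,0,0,0,0,-1]}}

```text
clock: 2.1
tool_pos: [0.4632, -0.0394, 0.1472]
tool_rot: [-3.141, 0.001, 0.179]
contact_force: [-0.5, -0.1, 0.4]
gripper_width: 0.0854
```

Request:
{"api": "carry_out", "payload": {"series": [0,0,30,0,0,0,-1,0,0,30,0,0,0,-1,0,0,16,0,0,0,-1,0,0,0,0,0,0,-1]}}

```text
clock: 2.5
tool_pos: [0.4657, -0.0398, 0.0735]
tool_rot: [3.141, -0.001, 0.185]
contact_force: [0.1, -0.2, 0.5]
gripper_width: 0.0855
```

Run:
```python
from h import *
print(robot.get_obs()["contact_force"])
a=robot.read_camera("side")[190:300,210:350];b=robot.read_camera("wrist")
cv2.imwrite("pics/c.png",np.hstack([cv2.resize(a,(400,314)),cv2.resize(b,(400,314))]))
```

```text
[ 0.0812291  -0.18272952  0.47510569]
```

View pics/c.png

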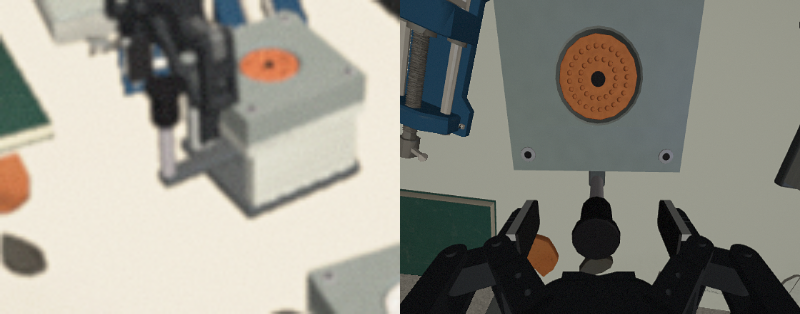

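The knob sits midway between the open jaws in the wrist view, at (596,237) with the pads at 530 and 662. The tool drifted about 3 mm forward, so I'll trim that and close.

Request:
{"api": "carry_out", "payload": {"series": [-3,0,3,0,0,0,-1,0,0,0,0,0,0,0.6,0,0,0,0,0,0,1,0,0,0,0,0,0,1,0,0,0,0,0,0,1], "grip_force": 60}}

```text
clock: 3.1
tool_pos: [0.4653, -0.04, 0.0761]
tool_rot: [3.14, -0.008, 0.184]
contact_force: [0.5, 66.4, 20.6]
gripper_width: 0.0287
```

Request:
{"api": "carry_out", "payload": {"series": [0,0,0,0,0,0,1,0,0,0,0,0,0,1,0,0,0,0,0,0,1]}}

```text
clock: 3.4
tool_pos: [0.4655, -0.0383, 0.0768]
tool_rot: [3.141, -0.009, 0.184]
contact_force: [1.0, -4.9, -6.3]
gripper_width: 0.0284
```

Run:
```python
from h import *
o=robot.get_obs();print(o["contact_force"],o["gripper_width"],o["tool_pos"])
a=robot.read_camera("side")[190:270,220:320];b=robot.read_camera("wrist")[230:400,170:400]
cv2.imwrite("pics/d.png",np.hstack([cv2.resize(a,(375,300),interpolation=2),cv2.resize(b,(406,300))]))
```

```text
[ 0.98245126 -4.93440805 -6.34366383] 0.02839506596045063 [ 0.46546259 -0.03832948  0.07676488]
```

View pics/d.png

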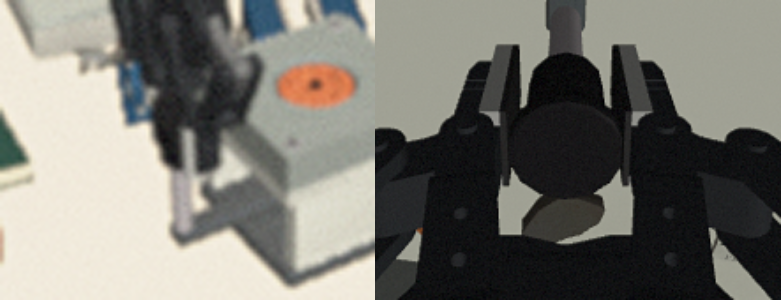

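The wrist view shows the pads' upper ends bearing on the knob's 31 mm rim, which explains the 28 mm opening. I'll open, go about 12 mm lower and regrip under the rim.

Request:
{"api": "carry_out", "payload": {"series": [0,0,0,0,0,0,-0.2,0,0,0,0,0,0,-0.2,-3,0,6,0,0,0,-0.2,0,0,6,0,0,0,-0.2,0,0,0,0,0,0,-0.2]}}

```text
clock: 4.0
tool_pos: [0.4624, -0.0392, 0.0638]
tool_rot: [3.141, -0.009, 0.183]
contact_force: [0.4, -0.2, -0.2]
gripper_width: 0.0511
```

Request:
{"api": "carry_out", "payload": {"series": [0,0,0,0,0,0,0.4,0,0,0,0,0,0,1,0,0,0,0,0,0,1,0,0,0,0,0,0,1,0,0,0,0,0,0,1]}}

```text
clock: 4.5
tool_pos: [0.4621, -0.0391, 0.0635]
tool_rot: [3.141, -0.008, 0.183]
contact_force: [0.3, -0.5, -3.0]
gripper_width: 0.0254
```

Request:
{"api": "carry_out", "payload": {"series": [0,0,0,0,0,0,1,0,0,-4,0,0,0,1,0,0,-4,0,0,0,1,0,0,-4,0,0,0,1]}}

```text
clock: 4.9
tool_pos: [0.4621, -0.0391, 0.0758]
tool_rot: [-3.142, -0.008, 0.183]
contact_force: [1.1, 1.1, -8.2]
gripper_width: 0.0253
```

Request:
{"api": "carry_out", "payload": {"series": [0,0,-4,0,0,0,1,0,0,-4,0,0,0,1,0,0,-3,0,0,0,1,0,0,-2,0,0,0,1,0,0,-2,0,0,0,1]}}

```text
clock: 5.4
tool_pos: [0.4605, -0.0392, 0.0889]
tool_rot: [-3.141, -0.005, 0.183]
contact_force: [-10.7, -10.9, -19.4]
gripper_width: 0.0252
```

```bash
python3 look.py e
```

```text
5.4 [ 0.46049137 -0.03920045  0.08891644] [-179.95203786   -0.26379744   10.48864035] [-0.152  0.442  2.151  0.004  0.545  1.232] [-10.7 -10.9 -19.4] 0.025175588133686987
```

View pics/e.png

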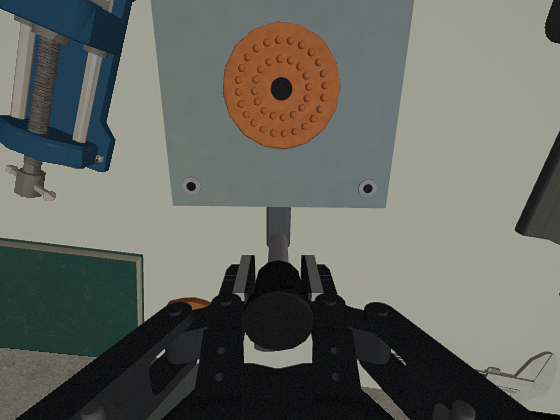

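The replica now fills and covers its cavity, with its top at about (281,85) and 117 px wide, so it has risen. One more small pull will check the stop.

Request:
{"api": "carry_out", "payload": {"series": [0,0,-2,0,0,0,1,0,0,-2,0,0,0,1]}}

```text
clock: 5.65
tool_pos: [0.4594, -0.0395, 0.0906]
tool_rot: [-3.14, -0.002, 0.182]
contact_force: [23.6, 0.6, -93.8]
gripper_width: 0.0253
```

Run:
```python
from h import *
S,D=cam("scene"),cam("side");o=robot.get_obs();W=cam("wrist",o)
L=[]
for n,C,r in(("scene",S,(275,180,315,220)),("side",D,(285,190,325,228)),("wrist",W,(215,10,350,160))):
    im=robot.read_camera(n);e,_=blob(im,orange,r);print(n,e,plane(C,e[0],.115));L.append((n,C,e))
print(o["tool_pos"],o["contact_force"])
```

```text
scene ((289.7262268066406, 202.84500122070312), (13.607431411743164, 16.28923225402832), 68.36219787597656) [ 0.53876474 -0.03970639  0.115     ]
side ((304.2475280761719, 207.86888122558594), (18.921955108642578, 22.386709213256836), 93.93599700927734) [ 0.54481564 -0.03878756  0.115     ]
wrist ((280.75811767578125, 82.14933776855469), (115.98919677734375, 125.86209106445312), 0.5479992032051086) [ 0.55089519 -0.02370451  0.115     ]
[ 0.45939127 -0.03948274  0.09061067] [ 23.59333713   0.64800621 -93.8243438 ]
```

The force reached −94 N, so the knob is at its stop. I'll back off downward first, then release.

Request:
{"api": "carry_out", "payload": {"series": [0,0,1,0,0,0,1,0,0,0,0,0,0,0.9], "grip_force": 20}}

```text
clock: 6.0
tool_pos: [0.4592, -0.0395, 0.0887]
tool_rot: [-3.14, -0.0, 0.182]
contact_force: [0.7, 0.2, -5.3]
gripper_width: 0.025
```

Request:
{"api": "carry_out", "payload": {"series": [0,0,0,0,0,0,0.3,0,0,0,0,0,0,-0.5,0,0,0,0,0,0,-1,0,0,0,0,0,0,-1,0,0,0,0,0,0,-1]}}

```text
clock: 6.5
tool_pos: [0.4594, -0.0396, 0.0904]
tool_rot: [-3.14, -0.002, 0.182]
contact_force: [0.2, 0.1, 0.2]
gripper_width: 0.0848
```

Request:
{"api": "carry_out", "payload": {"series": [0,0,-25,0,0,0,-1,0,0,-35,0,0,0,-1,0,0,-30,0,0,0,-1,0,0,0,0,0,0,-1]}}

```text
clock: 6.9
tool_pos: [0.4586, -0.0396, 0.1832]
tool_rot: [-3.14, 0.0, 0.182]
contact_force: [0.0, -0.2, -0.7]
gripper_width: 0.0853
```

```bash
python3 look.py f
```

```text
6.9 [ 0.45857073 -0.03963142  0.18324594] [-1.79880434e+02  1.82357808e-02  1.04446032e+01] [-0.154  0.282  2.068  0.003  0.792  1.233] [ 0.  -0.2 -0.7] 0.08531537385777052
```

View pics/f.png

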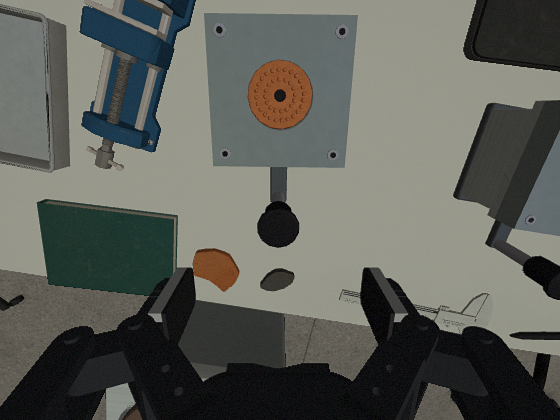

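The replica now stands proud at (280,95), and the knob top at (278,227) looks larger, so it has stayed up.

Run:
```python
from h import *
R=[];oF=dict(np.load("f.npz"));W=cam("wrist",oF);im=cv2.imread("pics/f.png")
# top disc: dark hole in middle
f,_=blob(im,lambda i:black(i,60),(270,85,292,107));e,_=blob(im,orange,(240,50,320,135))
oE=dict(np.load("e.npz"));WE=cam("wrist",oE);ie=cv2.imread("pics/e.png");g,_=blob(ie,lambda i:black(i,60),(260,70,305,110));e2,_=blob(ie,orange,(215,10,350,160))
print(f[0],g[0],tri([ray(W,f[0]),ray(WE,g[0])]),e[0],e2[0],tri([ray(W,e[0]),ray(WE,e2[0])]))
k,_=blob(im,lambda i:black(i,48),(250,200,305,255));print(k,plane(W,k[0],.133))
for n,r in(("scene",(270,170,320,225)),("side",(280,180,330,232))):
    i=robot.read_camera(n);x0,y0,x1,y1=r;print(n);cv2.imwrite(f"pics/f_{n}.png",cv2.resize(i[150:270,230:390],None,fx=4,fy=4))
p=np.array([.5499,-.0239,0])-oF["tool_pos"];T=Ro.from_euler('xyz',oF["tool_rot"]).as_matrix();print('shift mm',1e3*T.T@np.array([p[0],p[1],0]))
```

```text
(279.520263671875, 95.10113525390625) (280.9668884277344, 88.26242065429688) (array([ 0.54859173, -0.02391229,  0.1325727 ]), [np.float64(0.1), np.float64(0.1)]) (279.62896728515625, 94.0213623046875) (280.97161865234375, 84.81746673583984) (array([ 0.54871144, -0.02383935,  0.14411745]), [np.float64(0.1), np.float64(0.1)])
((277.7288513183594, 224.4259490966797), (40.803550720214844, 45.92542266845703), 179.0048370361328) [ 0.46401104 -0.03838973  0.133     ]
scene
side
shift mm [ 9.26678655e+01  1.08578106e+00 -3.17597137e-02]
```

View pics/f_side.png

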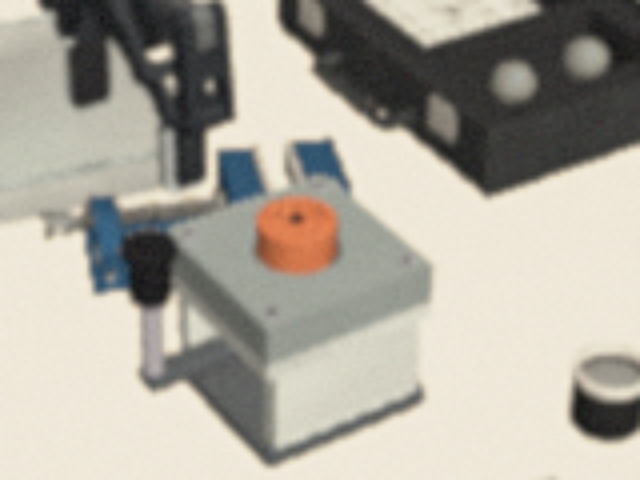

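Side view: the replica clearly stands out of the mould at (298,235), upright, and the knob is raised with its rod showing. The two wrist views form a poor baseline for height, so I'll triangulate with the side camera.

Run:
```python
from h import *
W=cam("wrist",dict(np.load("f.npz")));D=cam("side")
print(tri([ray(W,(279.5,95.1)),ray(D,(304.2,204.5))]),plane(W,(279.5,95.1),.115),tri([ray(W,(277.7,226)),ray(D,(230+151/4,150+242/4))]))
```

```text
(array([ 0.55012508, -0.02420349,  0.11280662]), [np.float64(0.8), np.float64(0.8)]) [ 0.5492863  -0.02390601  0.115     ] (array([ 0.46312536, -0.03917651,  0.13142291]), [np.float64(1.0), np.float64(1.0)])
```

Request:
{"api": "carry_out", "payload": {"series": [30,0,0,0,0,0,-1,30,0,0,0,0,0,-1,30,1,0,0,0,0,-1,0,0,0,0,0,0,-1]}}

```text
clock: 7.45
tool_pos: [0.5446, -0.0232, 0.1738]
tool_rot: [-3.135, 0.013, 0.181]
contact_force: [0.9, -0.9, 0.5]
gripper_width: 0.0856
```

Request:
{"api": "carry_out", "payload": {"series": [5,1.7,0,-0.4,0.75,0,-1,0,0,30,0,0,0,-1,0,0,20,0,0,0,-1,0,0,0,0,0,0,-1]}}

```text
clock: 7.85
tool_pos: [0.5471, -0.0241, 0.1187]
tool_rot: [3.141, 0.003, 0.182]
contact_force: [-0.3, 0.2, 0.7]
gripper_width: 0.0854
```

```bash
python3 look.py g
```

```text
7.85 [ 0.54714172 -0.02408563  0.11872895] [1.79962637e+02 1.63443858e-01 1.04117026e+01] [-0.098  0.485  1.935 -0.002  0.725  1.292] [-0.3  0.2  0.7] 0.08540906841856953
```

View pics/g.png

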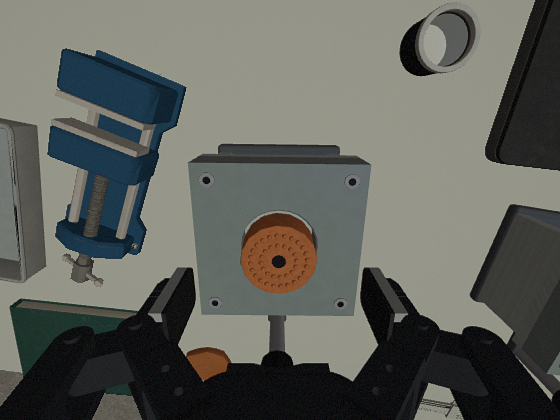

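The replica is centred between the pads, with its hole at (279,262). I'll descend to about z = 96 mm and grip.

Request:
{"api": "carry_out", "payload": {"series": [2.5,0,12,0,0,0,-1,0,0,10,0,0,0,-1,0,0,0,0,0,0,-1]}}

```text
clock: 8.2
tool_pos: [0.5504, -0.024, 0.0977]
tool_rot: [3.14, 0.0, 0.181]
contact_force: [-0.2, -0.1, -1.0]
gripper_width: 0.0854
```

Run:
```python
from h import *
W=cam("wrist",dict(np.load("g.npz")));D=cam("side")
print(plane(W,(279,262),.115),plane(W,(279,262),.113)); print(robot.get_obs()["tool_pos"],robot.get_obs()["contact_force"])
```

```text
[ 0.54866966 -0.02438708  0.115     ] [ 0.54756373 -0.02460176  0.113     ]
[ 0.55038427 -0.02395485  0.09774082] [-0.19793891 -0.10397136 -0.99404967]
```

Request:
{"api": "carry_out", "payload": {"series": [-1,0,2,0,0,0,-0.3,0,0,0,0,0,0,0,0,0,0,0,0,0,0.5,0,0,0,0,0,0,1,0,0,0,0,0,0,1], "grip_force": 40}}

```text
clock: 8.7
tool_pos: [0.55, -0.0243, 0.0967]
tool_rot: [3.14, -0.001, 0.181]
contact_force: [0.2, -0.3, -0.9]
gripper_width: 0.0427
```

Request:
{"api": "carry_out", "payload": {"series": [0,0,0,0,0,0,1,0,0,0,0,0,0,1,0,0,-3,0,0,0,1,0,0,-5,0,0,0,1]}}

```text
clock: 9.1
tool_pos: [0.5497, -0.0242, 0.1049]
tool_rot: [3.14, -0.001, 0.181]
contact_force: [0.7, 0.0, -0.5]
gripper_width: 0.0426
```

Run:
```python
from h import *
o=robot.get_obs();print(o["contact_force"],o["gripper_width"],o["tool_pos"])
a=robot.read_camera("side")[160:270,240:380];b=robot.read_camera("wrist")
cv2.imwrite("pics/i.png",np.hstack([cv2.resize(a,(400,314),interpolation=2),cv2.resize(b,(400,314))]))
```

```text
[ 0.71409471  0.0485856  -0.53395658] 0.042638326374156224 [ 0.54966859 -0.02420431  0.10485054]
```

View pics/i.png

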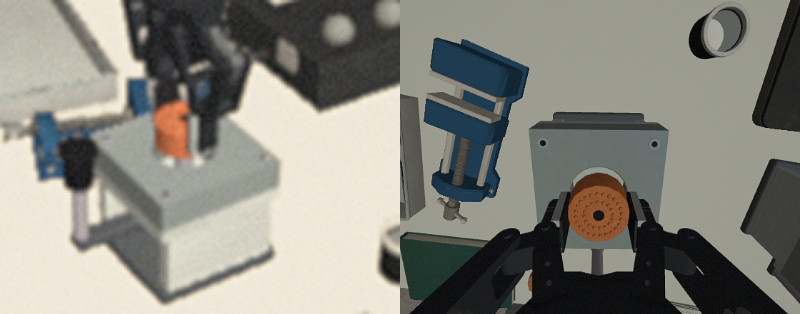

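The grip holds: the side view shows the replica lifted level between the fingers, and the opening reads 42.6 mm. Lifting now.

Request:
{"api": "carry_out", "payload": {"series": [0,0,-20,0,0,0,1,0,0,-30,0,0,0,1,0,0,-30,0,0,0,1,0,0,-10,0,0,0,1]}}

```text
clock: 9.6
tool_pos: [0.5488, -0.024, 0.1971]
tool_rot: [3.14, 0.001, 0.181]
contact_force: [0.3, 0.3, -0.9]
gripper_width: 0.0424
```

Request:
{"api": "carry_out", "payload": {"series": [1,-20,0,0,0,0,1,2,-35,0,0,0,0,1,2,-35,0,0,0,0,1,2,-35,0,0,0,0,1,2,-35,0,0,0,0,1]}}

```text
clock: 10.1
tool_pos: [0.5298, 0.1359, 0.1977]
tool_rot: [3.139, -0.003, 0.175]
contact_force: [1.4, 0.4, -0.9]
gripper_width: 0.0428
```

Request:
{"api": "carry_out", "payload": {"series": [2,-35,0,0,0,0,1,2,-35,0,0,0,0,1,2,-35,0,0,0,0,1,2,-25,0,0,0,0,1,0,-10,0,0,0,0,1]}}

```text
clock: 10.6
tool_pos: [0.5103, 0.2833, 0.1947]
tool_rot: [3.139, -0.001, 0.177]
contact_force: [0.3, -0.7, -0.7]
gripper_width: 0.0424
```

```bash
python3 look.py j
```

```text
10.6 [0.51030737 0.2832859  0.19472849] [ 1.79831397e+02 -5.31821711e-02  1.01511983e+01] [ 0.457  0.428  1.79  -0.004  0.923  1.853] [ 0.3 -0.7 -0.7] 0.042354026610030314
```

View pics/j.png

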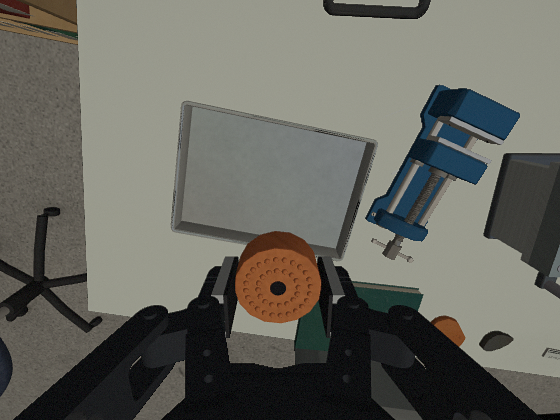

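Tray rim corners in this view are about (184,102), (376,141), (341,258) and (173,231). The replica is held level, with its hole at (278,288). I'll check the tray position from this view.

Run:
```python
from h import *
o=dict(np.load("j.npz"));W=cam("wrist",o)
P=np.array([plane(W,p,.03) for p in [(184,102),(376,141),(341,258),(173,231)]]);print(P.round(3),P.mean(0))
print(np.linalg.norm(np.roll(P,-1,0)-P,axis=1))
for z in(.209,.213,.217):print(plane(W,(278,288),z)-o["tool_pos"])
a=robot.read_camera("side")
cv2.imwrite("pics/j2.png",cv2.resize(a[100:240,180:340],None,fx=4,fy=4))
```

```text
[[0.583 0.39  0.03 ]
 [0.579 0.192 0.03 ]
 [0.442 0.195 0.03 ]
 [0.442 0.392 0.03 ]] [0.51131163 0.29217783 0.03      ]
[0.19746287 0.13782365 0.19729865 0.14073152]
[-0.00349449 -0.00056506  0.01427151]
[-8.39465833e-04 -7.33163694e-05  1.82715053e-02]
[0.00181556 0.00041843 0.02227151]
```

View pics/j2.png

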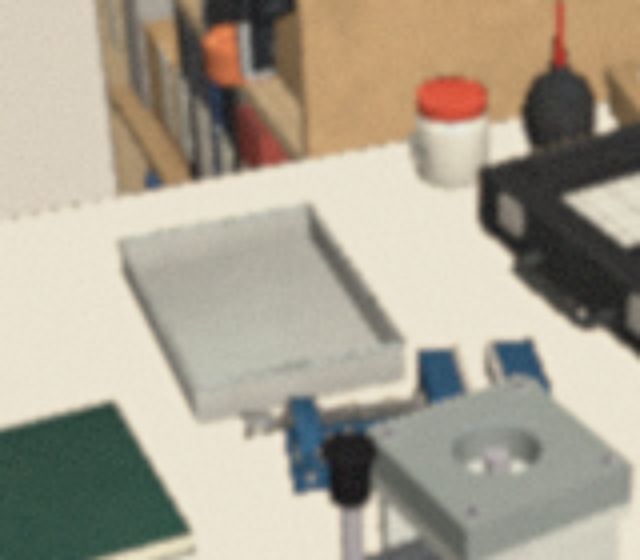

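The tray centre is (0.511, 0.290), about 5 mm from the tool. The cavity is empty and the knob is still up. Lowering now.

Request:
{"api": "carry_out", "payload": {"series": [0,-4,30,0,0,0,1,0,0,40,0,0,0,1,0,0,40,0,0,0,1,0,0,30,0,0,0,1,0,0,10,0,0,0,1]}}

```text
clock: 11.2
tool_pos: [0.5127, 0.2814, 0.0421]
tool_rot: [3.139, -0.006, 0.175]
contact_force: [0.2, 0.2, 0.3]
gripper_width: 0.0425
```

Request:
{"api": "carry_out", "payload": {"series": [0,-6,10,0,-0.3,0,1,0,0,10,0,0,0,1,0,0,8,0,0,0,1,0,0,3,0,0,0,1,0,0,0,0,0,0,1]}}

```text
clock: 11.7
tool_pos: [0.5134, 0.2865, 0.0108]
tool_rot: [3.139, -0.002, 0.174]
contact_force: [0.0, -0.1, -0.5]
gripper_width: 0.0426
```

```bash
python3 look.py k
python3 - <<'E'
from h import *
a=robot.read_camera("side")[120:220,190:330];b=robot.read_camera("wrist")
cv2.imwrite("pics/k2.png",np.hstack([cv2.resize(a,(400,286),interpolation=2),cv2.resize(b,(381,286))]))
E
```

```text
11.7 [0.51336663 0.28651768 0.01079337] [ 1.79848171e+02 -9.60689154e-02  9.95466557e+00] [ 0.459  0.69   1.896 -0.006  0.554  1.861] [ 0.  -0.1 -0.5] 0.042589110405950904
```

View pics/k2.png

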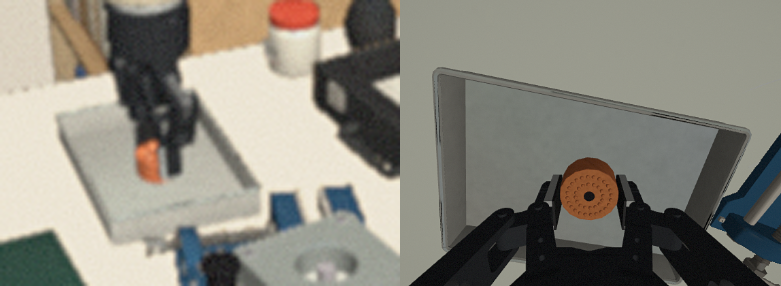

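The replica hangs inside the tray near its middle, patterned face up. I'll lower in small steps until contact.

Request:
{"api": "carry_out", "payload": {"series": [0,0,2,0,0,0,1,0,0,2,0,0,0,1]}}

```text
clock: 12.05
tool_pos: [0.5141, 0.287, 0.0081]
tool_rot: [3.14, -0.004, 0.174]
contact_force: [-1.1, 0.1, -0.5]
gripper_width: 0.0423
```

Request:
{"api": "carry_out", "payload": {"series": [0,0,1.5,0,0,0,1,0,0,0,0,0,0,1]}}

```text
clock: 12.25
tool_pos: [0.5141, 0.287, 0.0065]
tool_rot: [3.14, -0.004, 0.174]
contact_force: [-0.6, 0.4, -1.0]
gripper_width: 0.0426
```

Request:
{"api": "carry_out", "payload": {"series": [0,0,1.5,0,0,0,1,0,0,0,0,0,0,1]}}

```text
clock: 12.45
tool_pos: [0.5144, 0.2871, 0.006]
tool_rot: [3.14, -0.005, 0.174]
contact_force: [-0.0, -0.2, -0.6]
gripper_width: 0.0423
```

Request:
{"api": "carry_out", "payload": {"series": [0,0,1,0,0,0,1,0,0,0,0,0,0,1]}}

```text
clock: 12.65
tool_pos: [0.5146, 0.2872, 0.0061]
tool_rot: [3.14, -0.005, 0.174]
contact_force: [0.5, 0.1, -0.5]
gripper_width: 0.0424
```

Request:
{"api": "carry_out", "payload": {"series": [0,0,2,0,0,0,1,0,0,1,0,0,0,1]}}

```text
clock: 12.85
tool_pos: [0.5148, 0.2873, 0.0058]
tool_rot: [3.14, -0.006, 0.174]
contact_force: [-7.5, -3.4, 21.9]
gripper_width: 0.0422
```

Contact: +22 N upward, so it is on the floor. I'll ease off and open slowly.

Request:
{"api": "carry_out", "payload": {"series": [0,0,0,0,0,0,1,0,0,0,0,0,0,0.2,0,0,0,0,0,0,-0.2,0,0,0,0,0,0,-0.6,0,0,0,0,0,0,-1], "grip_force": 20}}

```text
clock: 13.35
tool_pos: [0.5149, 0.2873, 0.0057]
tool_rot: [3.14, -0.007, 0.174]
contact_force: [0.5, 0.2, 0.2]
gripper_width: 0.0784
```

Request:
{"api": "carry_out", "payload": {"series": [0,0,0,0,0,0,-1,0,0,0,0,0,0,-1,0,0,-8,0,0,0,-1,0,0,-15,0,0,0,-1,0,0,-20,0,0,0,-1]}}

```text
clock: 13.85
tool_pos: [0.513, 0.2865, 0.0488]
tool_rot: [3.139, -0.002, 0.174]
contact_force: [-0.1, -0.1, -0.0]
gripper_width: 0.0853
```

Request:
{"api": "carry_out", "payload": {"series": [0,0,-40,0,0,0,-1,0,0,-40,0,0,0,-1,0,0,-40,0,0,0,-1,0,0,0,0,0,0,-1]}}

```text
clock: 14.25
tool_pos: [0.5133, 0.2872, 0.1802]
tool_rot: [3.14, -0.007, 0.174]
contact_force: [0.3, -0.0, -0.1]
gripper_width: 0.0855
```

```bash
python3 look.py l
python3 - <<'E'
from h import *
W=cam("wrist",dict(np.load("l.npz")));im=cv2.imread("pics/l.png")
try:
    f=[cv2.fitEllipse(c) for c in [max(cv2.findContours(orange(im).astype(np.uint8)*255,0,1)[0],key=cv2.contourArea)]];print(f,plane(W,f[0][0],.024))
except Exception as x:print(x)
a=robot.read_camera("side")
cv2.imwrite("pics/l2.png",np.hstack([a[100:400,150:430],cv2.resize(im,(400,300))]))
E
```

```text
14.25 [0.51330455 0.28716631 0.18022821] [179.93330299  -0.39645662   9.97062003] [ 0.46   0.448  1.799 -0.004  0.888  1.86 ] [ 0.3 -0.  -0.1] 0.08546192780946141
[((277.6614074707031, 190.95721435546875), (38.42134475708008, 40.25232696533203), 63.603782653808594)] [0.51535589 0.28749414 0.024     ]
```

View pics/l2.png

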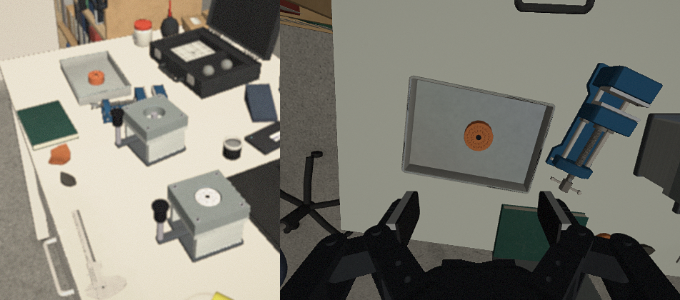

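The replica lies flat in the tray, pattern up, at (0.515, 0.287). That is about 4 mm from the tray's centre. The white replica is still in its cavity and the arm is clear of everything, so I'm handing in.

```bash
python3 -c "
from cell import robot
print(robot.hand_in(), robot.get_obs()['clock'])"
```

```text
the job is handed in; nothing more can be done
the job is handed in; nothing more can be done
```

The terracotta replica is out of its mould and lying flat, pattern up, in the grey finds tray. I handed the job in at about 14.3 s. No verdict came back.

**What I did:** I located the replica, knob and tray from the cameras and pulled the knob up to its stop. I then gripped the raised replica, lifted it out, lowered it onto the tray floor and released it.

**Last checks:**
- The replica is at (0.515, 0.287), about 4 mm from the tray's centre.
- The tray looks level and undisturbed.
- The white replica still sits in its cavity, judged by eye from the side view rather than measured.
- The gripper is open about 0.18 m above the desk, with no contact force.

**What went wrong or disagreed:**
- **First knob grip:** the pads caught the knob's rim (28 mm opening), so I regripped about 12 mm lower.
- **Overpull at the stop:** the wrist force briefly read 94 N, under the 120 N limit. I backed off before releasing.
- **Bad height reading:** one estimate of the raised replica from two wrist views gave 133 to 144 mm. The side and wrist cameras together gave 113 mm, close to the expected 115 mm, so I used that.
- **Set-down:** the contact reached 22 N because the smallest downward moves had little effect.

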